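Bring the battery bank on line at the switch box

TASK

Bring the battery bank on line at the black switch box: press the yellow pre-charge button fully in, then press the green main button fully in, and last press down the raised, striped end of the white load rocker until it has tipped fully over. Work in that order and do not press the red trip button. Only press with the fingertips: nothing is to be picked up, and the other things on the shelf stay where they are.

Things in the scene. Friction and masses are not known exactly. Their poses are not given: they have to be found in the camera images.
- switchbox: black bakelite switch box fixed to the shelf, 180 x 180 mm, 70 mm high; origin at the centre of its underside, z up. Four controls stand on its flat top in a square of 75 mm pitch about its centre, along its x and y axes; which control is in which place varies. The box is turned up to 0.5 rad, and the controls with it
- yellow_top (a point): centre of the top face of the round yellow push button's cap (30 mm diameter); moves with the cap. 20 mm above the box's top when out, 12 mm when fully in, always proud of the 5 mm high steel collar round it
- yellow (a joint): how far the yellow button is pushed in, m: 0 out, 0.008 fully in (8 mm travel). It is a latching plunger: it moves straight down against about 4 N of friction and stays where it is pushed
- green_top (a point): centre of the top face of the round green push button's cap (30 mm diameter); moves with the cap. Same size and heights as the yellow one
- green (a joint): how far the green button is pushed in, m: 0 out, 0.008 fully in (8 mm travel). It is a latching plunger: it moves straight down against about 4 N of friction and stays where it is pushed
- red_top (a point): centre of the top face of the round red push button's cap (30 mm diameter); moves with the cap. Same size and heights as the yellow one; must not be pressed
- red (a joint): how far the red button is pushed in, m: 0 out, 0.008 fully in (8 mm travel). Leave it out
- rocker_end (a point): point on the white rocker paddle's upper face (56 mm along the box's x, 30 mm wide) at the black stripe near its raised end, 19 mm from the pivot; moves with it. The pivot runs along the box's y, 16 mm above the box's top; the striped end is on the box's -x side (towards the robot). The point is about 28 mm above the box's top at the start, 19 mm when tipped fully over
- rocker (a joint): angle of the white rocker, rad: 0 striped end up (off), 0.5 tipped fully over, striped end down (on). Pressing down at the stripe with about 4 N tips it; it stays where it is left
- pack_c (a point): centre (half-way up) of the loose matte grey lithium cell pack, 120 x 65 x 85 mm high plus two 8 mm studs; beside the switch box. Leave alone
- clamp_c (a point): centre of the loose stubby red plastic jump clamp with copper jaws, about 100 x 34 x 45 mm high, lying beside the switch box. Leave alone
- terminal0_c (a point): loose brass ring terminal on the robot's side of the switch box, lying flat: ring of 28 mm diameter with a 26 mm barrel, 11 mm high; the point is above the ring's centre, 5.5 mm over the shelf. Leave alone
- terminal1_c (a point): a second, equal brass ring terminal, on the far side of the switch box. Leave alone
- jar_c (a point): centre of a loose white grease jar with blue cap, 64 mm diameter, 65 mm high, standing well to the left. Leave alone
- torch_c (a point): near the centre of a loose orange torch lying on the shelf well to the right, 130 x 42 x 42 mm. Leave alone
- mirror_c (a point): centre of the round inspection mirror (94 mm diameter) on its swing arm, 220 mm above the shelf, on a post 145 mm away from it, far right. Leave alone

How it is judged:
By the outcome, as a careful person would: the job done as asked, in the order asked, and still so for the second after the job is handed in, with the robot touching nothing.
It also fails if it takes over 42 s, if anything falls off the work surface, if the arm or the gripper's body presses on something with over 40 N, if the wrist force passes 120 N, or if a joint passes its speed limit or range.

ROBOT

A 7-joint arm with a two-finger parallel gripper is mounted at the origin on the work surface. World frame = base frame: x ahead of the robot, y to its left, z up, the work surface at z = 0. Lengths are in m, angles in rad, forces in N, time in s.
With the tool pointing down it reaches from about 0.35 to 0.9 m from the base axis. Payload 8.1 kg.
Tool frame: the origin (TCP) lies midway between the tips of the shut fingers; the grasp point (between the pads) lies 19 mm behind it; z points along the fingers, y is the direction in which the jaws open and shut (so a half turn about z gives the same grasp; the last joint's range is limited). The gripper opens to 92 mm and grips with 3 to 60 N. Pads are 19 mm wide; open, the fingers measure 130 mm over their backs; the gripper's body (75 mm by 190 mm) begins 47 mm behind the grasp point.
Start: joints at [-1.226, 0.434, 0.025, 1.573, -0.012, 1.134, -0.075], TCP at [0.271, 0.563, 0.227] pointing down, gripper open.
Joint ranges: [-2.62, 2.62], [-0.44, 2.09], [-1.27, 1.32], [0.08, 2.57], [-1.32, 4.46], [0.12, 2], [-2.74, 2.74]. Speed limits (rad/s): [2.22, 2.22, 3.01, 3.01, 3.14, 3.14, 3.14].

INTERFACE

Orientations are given as a rotation vector (axis times angle).
In Python, from cell import monitor, get_image, get_calibration, workorder, look_for, masks_of gives the robot as it stands.
- The arm moves only by the shell command python3 -m crank 'ROWS' [FORCE]. ROWS is JSON, a list of rows, each a list of 3 entries, a list of its own where there are three numbers: the shift along the tool's x, y, z in cm, then the turn about the tool's z in degrees, then the closure in counts, from 0 (fully open) to 255 (shut). A call has 1 to 5 rows; each row shifts and turns the commanded pose from where the row before left it, along the tool's axes as they then stand; what a row does not reach is not made up. A row lasts 1/10 s, in which the tool goes at most 50 mm and 8.59 degrees, less where a joint would pass 70% of its speed; a pose out of reach is approached as far as the arm can. A call with a gripper value outside its range is refused whole. The fingers move at their own pace and stop on an object; FORCE is the grip in N (left out, the last holds). Time passes only in rows, so rows that do not move let the fingers close. It gives the time, the measured TCP pose, the force and the opening at its end, in the units of the state.
- monitor.observe(): the state, without advancing time (a new reading comes with each control period).
- get_image(name): name is "side" or "top" or "wrist"; returns (picture, depth): 480x640x3 uint8, red, green, blue; 480x640 float32, m along the optical axis (not along the pixel's ray), 0 where there is no reading.
- get_calibration(name): a dict with "fx", "fy", "cx", "cy" (pixels), "D" ([k1, k2, p1, p2, k3] as OpenCV has them; the pictures are not rectified), "R" (3x3) and "t" (3): a world point X has camera coordinates R X + t. Camera axes: x right, y down, z forward; pixel columns grow to the right and rows downward; lengths in m; the calibration is good to about 2 mm. A picture is of the moment at which its call begins: read the wrist's pose just before it. get_calibration takes no time and is no camera call; for the wrist camera it gives the pose at the moment of the call.
- workorder.sign_off(): hands the job in, once; it reports no verdict.
Trained networks look in the newest picture that a camera, given by its name, has taken for a name from the list of things; names that differ only in an ending like _2 or _b are one class to them, and where a whole thing is asked for, a point or a joint stands for the part that bears it (a point fixed in the world has none). Each returns a list of dicts, best first, with "score" (0 to 1); they miss things now and then, are a little off and sometimes report something else, mostly with a low value. They report only what shows in the picture. A call takes as long as a camera call.
- look_for(label, camera): "location" ([x, y, z] in m, in world coordinates, good to about 4 mm: the middle of the surface that is visible of it).
- masks_of(label, camera): "region" (480x640 bool, what is visible of it).
The state is a dict: "clock": time; "joints": joint angles; "dq": joint speeds; "joint_efforts": joint torques, N m; "position": TCP position; "ee_rot": TCP orientation; "force": force on the tool from outside, world axes, zero at the start; "ft_torque": the same for the moment, N m; "width": opening from 0.0 (shut) to 1.0 (fully open).
Only numpy, scipy, OpenCV 4.12 (cv2) and the standard library are available. Lean on these libraries where they do the work, as an engineer would, in place of code of your own. Each camera call takes 0.05 s, during which the arm holds its last target.

## Working session

There is one attempt and no reset: what is moved stays moved. The work goes in short steps, Python scripts to look and compute and a shell command to move; the robot and the scene stay as the last step left them, time stands still between calls to the robot, and variables do not carry over. Pictures are saved under pics/ and viewed, and the job is handed in when it is done.

```bash
mkdir -p pics; ls
cat > h.py <<'E'
import numpy as np, cv2
from cell import monitor, get_image, get_calibration, look_for, masks_of, workorder
def save(n,p): cv2.imwrite('pics/'+n+'.png', p[:,:,::-1])
def deproj(cal,u,v,d):
    K=np.array([[cal['fx'],0,cal['cx']],[0,cal['fy'],cal['cy']],[0,0,1]])
    n=cv2.undistortPoints(np.array([[[u,v]]],float),K,np.array(cal['D'],float))[0,0]
    return np.array(cal['R']).T@(np.array([n[0]*d,n[1]*d,d])-np.array(cal['t']))
E
python3 - <<'E'
from h import *
s=monitor.observe();print({k:np.round(v,3) for k,v in s.items()})
p,d=get_image('top');save('top0',p)
for l in ['yellow_top','green_top','red_top','rocker_end','switchbox']:
    print(l,[(np.round(o['location'],4),round(o['score'],2)) for o in look_for(l,'top')][:3])
p,d=get_image('side');save('side0',p)
print(monitor.observe()['clock'])
E
```

```text
pics
{'clock': np.float64(0.0), 'joints': array([-1.226,  0.435,  0.025,  1.574, -0.012,  1.134, -0.075]), 'dq': array([-0.   ,  0.001, -0.001, -0.   , -0.   , -0.001,  0.001]), 'joint_efforts': array([-0.0000e+00, -6.6786e+01,  9.8500e-01, -3.1446e+01, -6.1000e-02,
        4.3000e-02,  0.0000e+00]), 'position': array([0.27 , 0.563, 0.226]), 'ee_rot': array([-6.980e-01, -3.063e+00,  2.000e-03]), 'force': array([-0.013,  0.866, -0.722]), 'ft_torque': array([-0.033, -0.027,  0.039]), 'width': np.float64(1.001)}
yellow_top []
green_top [(array([0.5959, 0.0963, 0.0712]), 0.44)]
red_top [(array([0.6264, 0.049 , 0.0944]), 0.59)]
rocker_end [(array([0.5503, 0.0686, 0.0946]), 0.56)]
switchbox [(array([0.6012, 0.0963, 0.0705]), 0.9)]
0.35
```

View pics/top0.png

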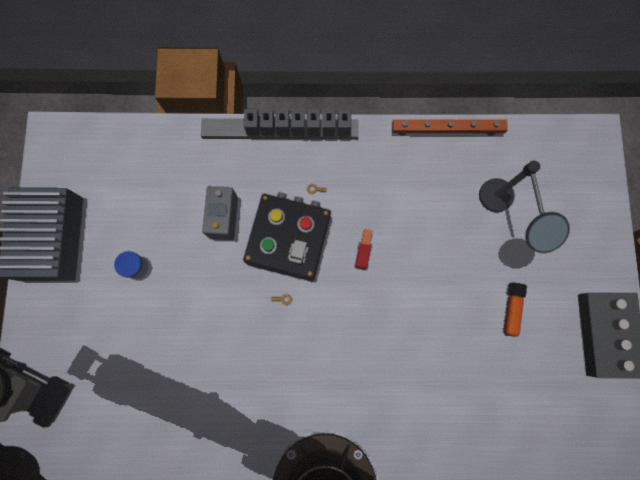

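View pics/side0.png

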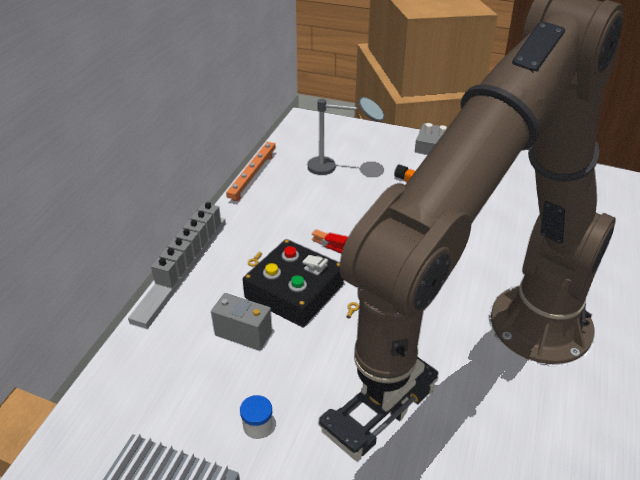

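Top view: yellow at (276,216), red (306,224), green (268,245) and rocker (298,252). The clamp is to the right of the box, the pack to its left, and the robot base at the bottom. Next I measure them by colour and depth.

```bash
cat >> h.py <<'E'
def inter(cal,u,v,z):
    a=deproj(cal,u,v,0.0);b=deproj(cal,u,v,1.0);return a+(b-a)*(z-a[2])/(b[2]-a[2])
def colours(p,cam_roi):
    hsv=cv2.cvtColor(p,cv2.COLOR_RGB2HSV);x0,x1,y0,y1=cam_roi;out={}
    for n,lo,hi in [('yellow',(20,120,90),(35,255,255)),('green',(45,100,60),(80,255,255)),('red',(0,150,90),(8,255,255)),('white',(0,0,140),(180,60,255))]:
        m=cv2.inRange(hsv,lo,hi);r=np.zeros_like(m);r[y0:y1,x0:x1]=m[y0:y1,x0:x1]
        k,lab,st,c=cv2.connectedComponentsWithStats(r)
        if k<2: continue
        i=1+np.argmax(st[1:,4]);out[n]=(c[i],st[i,4],lab==i)
    return out
E
python3 - <<'E'
from h import *
p,d=get_image('top');cal=get_calibration('top')
print(np.round(-np.array(cal['R']).T@cal['t'],3),cal['fx'])
o=colours(p,(252,325,203,268))
for n,(c,a,m) in o.items():
    print(n,c.round(1),a,'depthpt',np.round(deproj(cal,*c,np.median(d[m])),4),'z.09',np.round(inter(cal,*c,.09),4))
m=masks_of('switchbox','top')[0]['region'];print(cv2.minAreaRect(np.argwhere(m)[:,::-1].astype(np.float32)))
cv2.imwrite('pics/crop.png',cv2.resize(p[170:300,230:390],None,fx=5,fy=4.6,interpolation=cv2.INTER_CUBIC)[:,:,::-1])
E
```

```text
[0.358 0.015 1.257] 490.99753628380364
yellow [275.7 215.1] 107 depthpt [0.6409 0.1186 0.0901] z.09 [0.6409 0.1186 0.09  ]
green [267.5 244.3] 103 depthpt [0.5684 0.137  0.0895] z.09 [0.5683 0.1369 0.09  ]
red [305.3 222.8] 78 depthpt [0.6219 0.0462 0.0897] z.09 [0.6219 0.0462 0.09  ]
white [298.  248.6] 146 depthpt [0.5577 0.0633 0.0923] z.09 [0.5581 0.0634 0.09  ]
((286.8009338378906, 234.1630859375), (73.9651870727539, 80.21888732910156), 14.420774459838867)
```

View pics/crop.png

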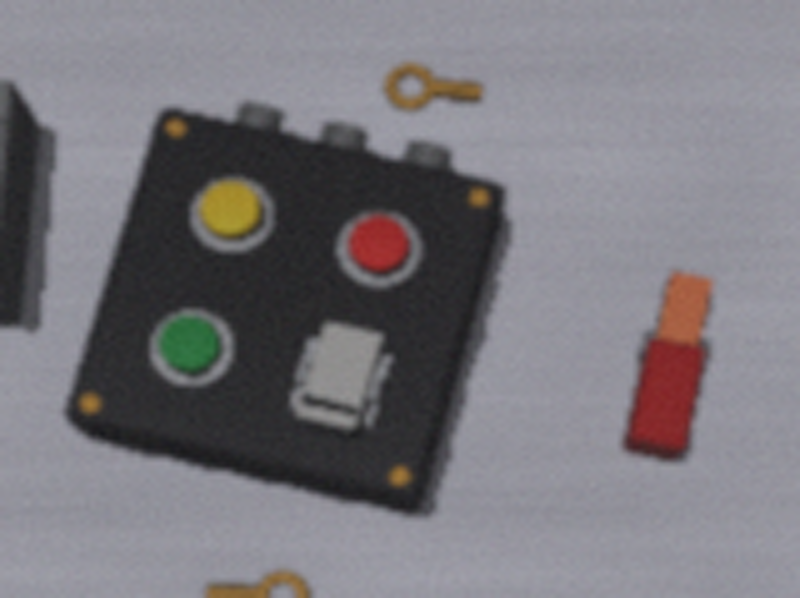

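```bash
cat >> h.py <<'E'
from scipy.spatial.transform import Rotation as Ro
ang=np.arctan2(-.0184,.0725)
bx=np.array([np.cos(ang),np.sin(ang),0]);Y=np.array([.6409,.1186,.09]);G=np.array([.5684,.137,.09]);P=np.array([.5494,.0645,.093])
S=P-bx*.022
T={'Y':Y,'G':G,'S':S}
def st(*names):
    s=monitor.observe();R=Ro.from_rotvec(s['ee_rot']).as_matrix()
    print('t',round(float(s['clock']),2),'pos',np.round(s['position'],4),'F',np.round(s['force'],1),'w',round(float(s['width']),3))
    print('toolx yaw',np.degrees(np.arctan2(R[1,0],R[0,0])).round(1),'box',np.degrees(ang).round(1),'z',R[:,2].round(3))
    for n in names: print(n,T[n].round(4),'shift cm tool',np.round(100*R.T@(T[n]-s['position']),2))
E
python3 -c "
from h import *
st('Y','G','S')"; python3 -m crank '[[[0,0,-2],0,255],[[0,0,0],0,255],[[0,0,0],0,255]]' 10
```

```text
t 0.45 pos [0.2706 0.5633 0.2266] F [-0.2 -0.3 -0.3] w 1.0
toolx yaw 154.3 box -14.2 z [-0. -0. -1.]
Y [0.6409 0.1186 0.09  ] shift cm tool [-52.64 -24.05  13.67]
G [0.5684 0.137  0.09  ] shift cm tool [-45.3  -25.53  13.67]
S [0.5281 0.0699 0.093 ] shift cm tool [-44.57 -33.33  13.37]
clock: 0.75
position: [0.2708, 0.5636, 0.2469]
ee_rot: [0.698, 3.063, 0.002]
force: [0.5, -0.2, -0.7]
width: 0.789
```

```bash
python3 -m crank '[[[-3.5,-1.6,0],0,255],[[-3.5,-1.6,0],0,255],[[-3.5,-1.6,0],0,255],[[-3.5,-1.6,0],0,255],[[-3.5,-1.6,0],0,255]]'; python3 -m crank '[[[-3.5,-1.6,0],0,255],[[-3.5,-1.6,0],0,255],[[-3.5,-1.6,0],0,255],[[-3.5,-1.6,0],0,255],[[-3.5,-1.6,0],0,255]]';python3 -m crank '[[[-3.5,-1.6,0],0,255],[[-3.5,-1.6,0],0,255],[[-3.5,-1.6,0],0,255],[[0,0,0],-6,255],[[0,0,0],-5.5,255]]'; python3 -m crank '[[[0,0,0],0,255],[[0,0,0],0,255],[[0,0,0],0,255]]'
python3 -c "
from h import *
st('Y','G','S')"
```

```text
clock: 1.25
position: [0.3943, 0.4139, 0.2461]
ee_rot: [-0.697, -3.063, 0.001]
force: [-0.0, -0.4, -0.2]
width: 0.353
clock: 1.75
position: [0.5173, 0.2661, 0.246]
ee_rot: [-0.697, -3.063, 0.001]
force: [0.8, 0.5, 0.5]
width: 0.005
clock: 2.25
position: [0.5911, 0.1769, 0.2456]
ee_rot: [-0.386, -3.117, 0.002]
force: [-0.1, 0.2, 0.5]
width: -0.0
clock: 2.55
position: [0.5904, 0.1791, 0.2464]
ee_rot: [-0.39, -3.117, 0.0]
force: [-0.3, 0.2, -0.1]
width: 0.005
t 2.55 pos [0.5904 0.1791 0.2464] F [-0.3  0.2 -0.1] w 0.005
toolx yaw 165.7 box -14.2 z [-0. -0. -1.]
Y [0.6409 0.1186 0.09  ] shift cm tool [-6.39 -4.62 15.64]
G [0.5684 0.137  0.09  ] shift cm tool [ 1.09 -4.62 15.65]
S [0.5281 0.0699 0.093 ] shift cm tool [  3.35 -12.12  15.35]
```

```bash
python3 -m crank '[[[-3.2,-2.3,0],0,255],[[-3.2,-2.3,0],0,255],[[0,0,0],0,255],[[0,0,0],0,255]]'
python3 - <<'E'
from h import *
st('Y','G','S')
cal=get_calibration('wrist');p,d=get_image('wrist');save('w1',p);cal=get_calibration('wrist')
for n,(c,a,m) in colours(p,(0,640,0,480)).items():
    dd=d[m];print(n,c.round(1),a,np.round(deproj(cal,*c,np.median(dd[dd>0])),4))
E
```

```text
clock: 2.95
position: [0.6417, 0.1178, 0.2464]
ee_rot: [-0.392, -3.117, 0.001]
force: [-1.1, 0.0, 0.2]
width: 0.003
t 2.95 pos [0.6417 0.1178 0.2464] F [-1.1  0.   0.2] w 0.003
toolx yaw 165.7 box -14.2 z [-0. -0. -1.]
Y [0.6409 0.1186 0.09  ] shift cm tool [ 0.09  0.06 15.64]
G [0.5684 0.137  0.09  ] shift cm tool [ 7.57  0.05 15.64]
S [0.5281 0.0699 0.093 ] shift cm tool [ 9.82 -7.45 15.34]
yellow [320.1 220.9] 713 [0.6406 0.1221 0.0897]
green [320.  141.4] 769 [0.5687 0.1401 0.09  ]
red [117.  178.4] 1838 [ 0.5502 -0.0894  0.0333]
white [330.6 151.3] 137413 [0.5828 0.1498 0.0074]
```

View pics/w1.png

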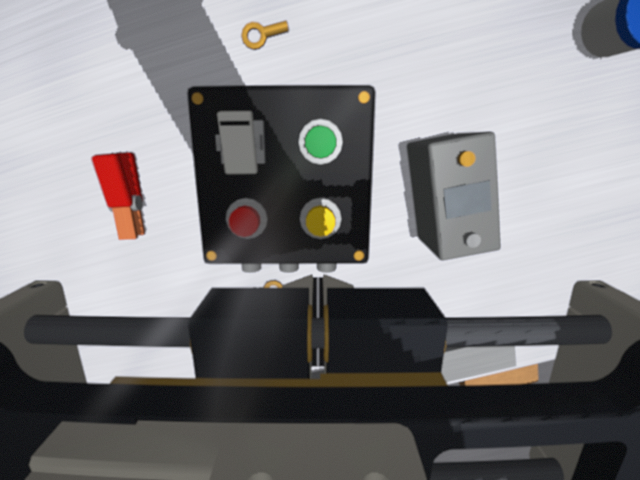

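The wrist view shows yellow at (320,221), green (320,141), red (246,218) and the rocker at (238,142), with its stripe at (235,123). The wrist camera reads y about 3 mm higher than the top camera, so I use the mean. Next I descend on yellow.

```bash
python3 - <<'E'
from h import *
cal=get_calibration('wrist')
print('stripe',inter(cal,235,123,.098).round(4),'red',inter(cal,246,218,.09).round(4))
E
sed -i "s/^T={/o=np.array([0,.0016,0]);Y=Y+o;G=G+o;S=S+o\nT={/" h.py
python3 -m crank '[[[0,0.1,4],0,255],[[0,0,4],0,255],[[0,0,3.5],0,255],[[0,0,1.5],0,255],[[0,0,0],0,255]]'
python3 -m crank '[[[0,0,1],0,255],[[0,0,0],0,255],[[0,0,0],0,255]]'
python3 -c "
from h import *
st('Y','G','S')"
```

```text
stripe [0.5351 0.0718 0.098 ] red [0.6202 0.0535 0.09  ]
clock: 3.5
position: [0.6399, 0.1206, 0.1149]
ee_rot: [-0.385, -3.114, 0.001]
force: [-0.8, -0.1, 1.0]
width: 0.003
clock: 3.8
position: [0.6424, 0.1198, 0.1079]
ee_rot: [0.387, 3.116, 0.001]
force: [-0.5, 0.7, -0.4]
width: 0.002
t 3.8 pos [0.6424 0.1198 0.1079] F [-0.5  0.7 -0.4] w 0.002
toolx yaw 165.8 box -14.2 z [ 0.002  0.001 -1.   ]
Y [0.6409 0.1202 0.09  ] shift cm tool [0.16 0.   1.79]
G [0.5684 0.1386 0.09  ] shift cm tool [7.64 0.01 1.78]
S [0.5281 0.0715 0.093 ] shift cm tool [ 9.91 -7.48  1.47]
```

```bash
python3 -m crank '[[[0.1,0,1.2],0,255],[[0,0,0.6],0,255],[[0,0,0.4],0,255],[[0,0,0],0,255],[[0,0,0],0,255]]'
python3 -m crank '[[[0,0,0.2],0,255],[[0,0,0.2],0,255],[[0,0,0],0,255]]'
```

```text
clock: 4.3
position: [0.6405, 0.1197, 0.0845]
ee_rot: [-0.387, -3.117, 0.0]
force: [-0.4, 0.3, 0.3]
width: 0.004
clock: 4.6
position: [0.6409, 0.1197, 0.0823]
ee_rot: [0.388, 3.117, 0.001]
force: [-5.1, -0.9, 15.1]
width: 0.005
```

```bash
python3 -m crank '[[[0,0,0.1],0,255],[[0,0,0],0,255],[[0,0,0],0,255]]'
python3 -m crank '[[[0,0,-1],0,255],[[0,0,-2],0,255],[[0,0,-2],0,255],[[0,0,0],0,255],[[0,0,0],0,255]]'
python3 - <<'E'
from h import *
st('Y','G','S')
p,d=get_image('side');save('side1',p[220:330,220:370].repeat(5,0).repeat(5,1))
E
```

```text
clock: 4.9
position: [0.6409, 0.1197, 0.0821]
ee_rot: [0.387, 3.117, 0.001]
force: [-8.6, -1.6, 22.3]
width: 0.008
clock: 5.4
position: [0.6409, 0.1198, 0.1298]
ee_rot: [0.387, 3.117, 0.0]
force: [-0.5, -0.0, -0.4]
width: 0.008
t 5.4 pos [0.6409 0.1198 0.1298] F [-0.5 -0.  -0.4] w 0.008
toolx yaw 165.8 box -14.2 z [ 0.001  0.    -1.   ]
Y [0.6409 0.1202 0.09  ] shift cm tool [0.01 0.03 3.98]
G [0.5684 0.1386 0.09  ] shift cm tool [7.49 0.04 3.98]
S [0.5281 0.0715 0.093 ] shift cm tool [ 9.76 -7.45  3.67]
```

View pics/side1.png

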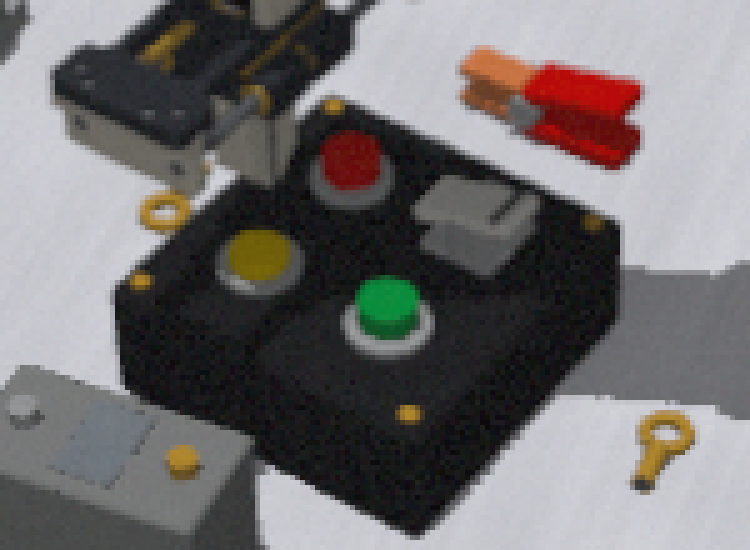

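The side view shows the yellow cap lower than green and red, close to its collar, with red still out. Yellow bottomed at z 0.082 with 22 N, so I go on to green.

```bash
python3 -m crank '[[[3.7,0,0],0,255],[[3.8,0,0],0,255],[[0,0,1],0,255],[[0,0,1],0,255],[[0,0,0],0,255]]'
python3 -m crank '[[[0,0,1.2],0,255],[[0,0,0.6],0,255],[[0,0,0.6],0,255],[[0,0,0.3],0,255],[[0,0,0],0,255]]'
python3 -m crank '[[[0,0,0.2],0,255],[[0,0,0],0,255],[[0,0,0],0,255]]'
```

```text
clock: 5.95
position: [0.5676, 0.1375, 0.1078]
ee_rot: [-0.388, -3.115, 0.002]
force: [0.2, -0.0, 0.0]
width: 0.005
clock: 6.45
position: [0.5682, 0.1379, 0.0825]
ee_rot: [0.388, 3.117, -0.0]
force: [0.0, -0.5, 0.2]
width: 0.006
clock: 6.75
position: [0.5684, 0.1381, 0.0822]
ee_rot: [0.388, 3.117, 0.001]
force: [-4.3, -1.6, 17.3]
width: 0.011
```

```bash
python3 -m crank '[[[0,0,0.1],0,255],[[0,0,0],0,255],[[0,0,0],0,255]]'
python3 -m crank '[[[0,0,-1],0,255],[[0,0,-2],0,255],[[0,0,-2],0,255],[[0,0,-3],0,255],[[0,0,0],0,255]]'
python3 -m crank '[[[4,3,0],0,255],[[4,3,0],0,255],[[0,0,0],0,255],[[0,0,0],0,255]]'
python3 - <<'E'
from h import *
st('Y','G','S')
p,d=get_image('side');save('side2',p[220:330,220:370].repeat(5,0).repeat(5,1))
p,d=get_image('top');cal=get_calibration('top');save('top2',p[170:300,230:390].repeat(4,0).repeat(4,1))
for n,(c,a,m) in colours(p,(252,325,203,268)).items():
    print(n,c.round(1),a,np.round(deproj(cal,*c,np.median(d[m])),4))
E
```

```text
clock: 7.05
position: [0.5684, 0.1381, 0.0821]
ee_rot: [0.388, 3.116, 0.001]
force: [-8.0, -2.6, 26.8]
width: 0.001
clock: 7.55
position: [0.5703, 0.1388, 0.1635]
ee_rot: [0.387, 3.112, 0.005]
force: [0.8, 0.3, -0.5]
width: 0.006
clock: 7.95
position: [0.5042, 0.2173, 0.1595]
ee_rot: [-0.382, -3.118, -0.0]
force: [0.6, -1.5, 0.7]
width: 0.006
t 7.95 pos [0.5042 0.2173 0.1595] F [ 0.6 -1.5  0.7] w 0.006
toolx yaw 166.0 box -14.2 z [-0.  0. -1.]
Y [0.6409 0.1202 0.09  ] shift cm tool [-15.61  -6.12   6.94]
G [0.5684 0.1386 0.09  ] shift cm tool [-8.13 -6.08  6.94]
S [0.5281 0.0715 0.093 ] shift cm tool [ -5.84 -13.57   6.64]
yellow [276.  215.9] 99 [0.6409 0.1185 0.0815]
green [267.7 244.9] 98 [0.5685 0.1373 0.082 ]
red [305.1 222.6] 82 [0.6223 0.0466 0.0899]
white [297.  250.1] 226 [0.5539 0.0655 0.0932]
```

View pics/side2.png

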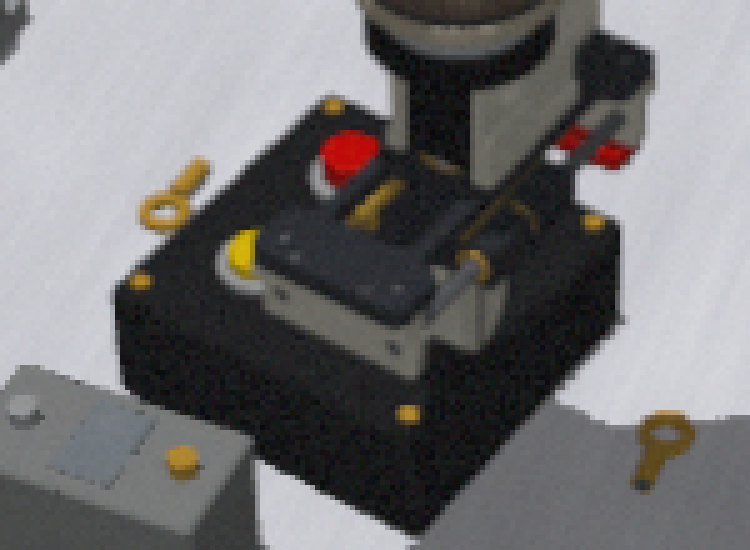

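View pics/top2.png

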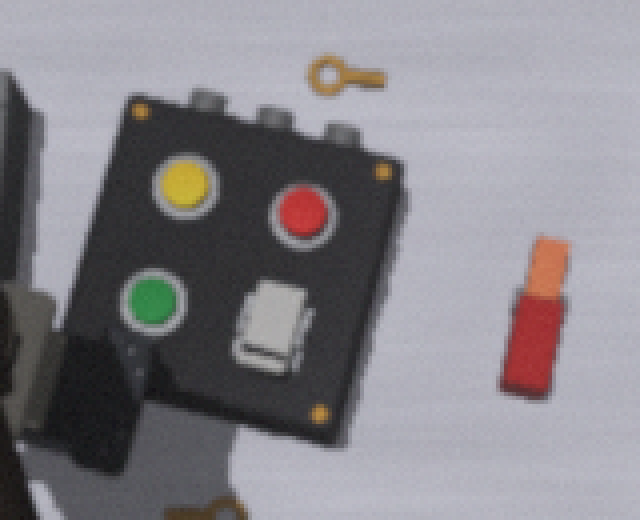

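Both caps now measure z ≈ 0.082, so they are in; red is at 0.090, still out. The rocker's stripe is at top pixel (296,258). I lift slightly and move over it.

```bash
python3 - <<'E'
from h import *
print(inter(get_calibration('top'),296,258.3,.098).round(4), (P-bx*.019+o).round(4))
E
python3 -m crank '[[[-2.9,-4.5,0],0,255],[[-2.9,-4.5,0],0,255],[[0,-4.5,0],0,255],[[0,0,2],0,255],[[0,0,0],0,255]]'
python3 -m crank '[[[0,0,1],0,255],[[0,0,0],0,255],[[0,0,0],0,255]]'
python3 -c "
from h import *
st('S')"
```

```text
[0.5332 0.0676 0.098 ] [0.531  0.0708 0.093 ]
clock: 8.55
position: [0.5253, 0.0742, 0.1381]
ee_rot: [-0.395, -3.114, 0.003]
force: [-1.3, 0.1, -0.9]
width: 0.007
clock: 8.85
position: [0.5262, 0.0784, 0.1297]
ee_rot: [-0.385, -3.118, -0.0]
force: [-1.0, 1.0, 0.4]
width: 0.008
t 8.85 pos [0.5262 0.0784 0.1297] F [-1.   1.   0.4] w 0.008
toolx yaw 165.9 box -14.2 z [-0.  0. -1.]
S [0.5281 0.0715 0.093 ] shift cm tool [-0.35 -0.62  3.67]
```

```bash
python3 -m crank '[[[-0.7,-0.6,0],0,255],[[0,0,1.2],0,255],[[0,0,1],0,255],[[0,0,0],0,255],[[0,0,0],0,255]]'
python3 -m crank '[[[0,0,0.6],0,255],[[0,0,0.4],0,255],[[0,0,0.3],0,255],[[0,0,0],0,255],[[0,0,0],0,255]]'
```

```text
clock: 9.35
position: [0.5309, 0.07, 0.1071]
ee_rot: [-0.387, -3.116, 0.001]
force: [-0.3, 0.3, 0.1]
width: 0.008
clock: 9.85
position: [0.5316, 0.07, 0.0946]
ee_rot: [0.387, 3.117, 0.0]
force: [0.2, -0.3, 0.3]
width: 0.003
```

```bash
python3 -m crank '[[[0,0,0.2],0,255],[[0,0,0.2],0,255],[[0,0,0],0,255],[[0,0,0],0,255]]'
python3 -m crank '[[[0,0,0.1],0,255],[[0,0,0],0,255],[[0,0,0],0,255]]'
```

```text
clock: 10.25
position: [0.5307, 0.0703, 0.091]
ee_rot: [-0.387, -3.116, -0.0]
force: [-6.2, 1.2, 9.6]
width: 0.007
clock: 10.55
position: [0.5307, 0.0703, 0.0907]
ee_rot: [-0.387, -3.117, -0.001]
force: [-9.1, 0.6, 15.9]
width: 0.004
```

```bash
python3 -m crank '[[[0,0,0.15],0,255],[[0,0,0],0,255],[[0,0,0],0,255]]'
python3 -m crank '[[[0,0,-1],0,255],[[0,0,-2],0,255],[[0,0,-3],0,255],[[0,0,0],0,255],[[0,0,0],0,255]]'
python3 -m crank '[[[4,4,0],0,255],[[4,4,0],0,255],[[2,4,0],0,255],[[0,0,0],0,255],[[0,0,0],0,255]]'
python3 - <<'E'
from h import *
st()
p,d=get_image('side');save('side3',p[220:330,220:370].repeat(5,0).repeat(5,1))
p,d=get_image('top');cal=get_calibration('top');save('top3',p[170:300,230:390].repeat(4,0).repeat(4,1))
for n,(c,a,m) in colours(p,(252,325,203,268)).items():
    print(n,c.round(1),a,np.round(deproj(cal,*c,np.median(d[m])),4))
# rocker profile: heights along box x relative to the pivot
R=[]
for v in range(240,268):
  for u in range(285,312):
    X=deproj(cal,u,v,d[v,u]);r=X-P
    a=r@bx;b=r@np.array([-bx[1],bx[0],0])
    if abs(b)<.01 and abs(a)<.032: R.append((a,X[2]))
R=np.array(R)
for lo in np.arange(-.032,.032,.006):
    k=(R[:,0]>=lo)&(R[:,0]<lo+.006); print(round(lo+.003,3),np.median(R[k,1]).round(4))
E
```

```text
clock: 10.85
position: [0.5308, 0.0703, 0.0902]
ee_rot: [-0.387, -3.117, -0.001]
force: [-13.1, -0.4, 30.0]
width: 0.005
clock: 11.35
position: [0.5321, 0.07, 0.1488]
ee_rot: [0.387, 3.116, 0.001]
force: [-0.4, -0.8, 0.0]
width: 0.007
clock: 11.85
position: [0.4698, 0.2003, 0.1473]
ee_rot: [-0.383, -3.117, 0.001]
force: [0.5, -1.3, 0.0]
width: 0.004
t 11.85 pos [0.4698 0.2003 0.1473] F [ 0.5 -1.3  0. ] w 0.004
toolx yaw 166.0 box -14.2 z [-0.001 -0.001 -1.   ]
yellow [276.  215.9] 99 [0.6408 0.1185 0.0819]
green [267.9 245. ] 100 [0.5682 0.1369 0.0819]
red [305.4 222.8] 88 [0.6218 0.046  0.09  ]
white [297.1 250.1] 240 [0.5536 0.0651 0.095 ]
-0.029 0.0705
-0.023 0.0877
-0.017 0.0904
-0.011 0.0908
-0.005 0.0929
0.001 0.0943
0.007 0.0958
0.013 0.0976
0.019 0.0996
0.025 0.1001
0.031 nan
  return _methods._mean(a, axis=axis, dtype=dtype,
  ret = ret.dtype.type(ret / rcount)
```

View pics/side3.png

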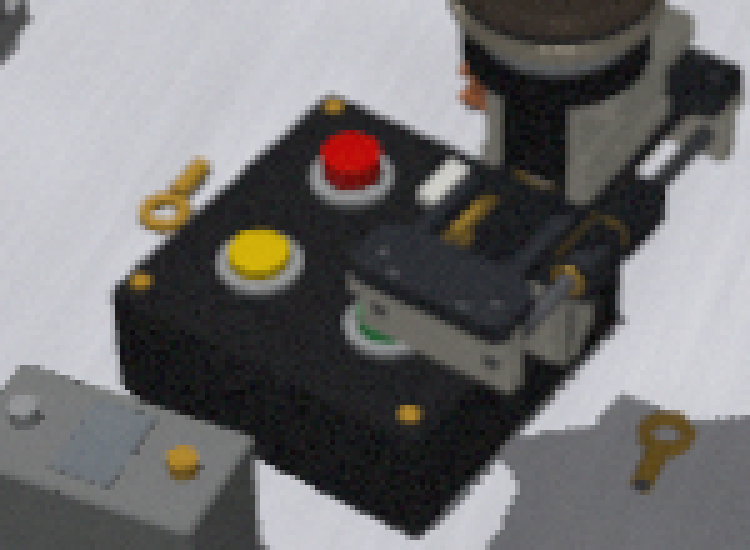

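View pics/top3.png

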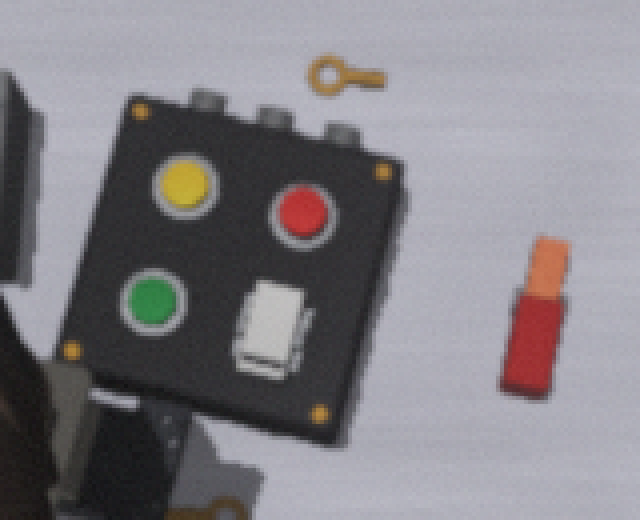

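The top view shows the rocker tipped. Its slope is 0.255, against tan 0.25 for fully over, and the stripe is at z ≈ 0.090. Yellow and green are in, red is out, and the loose things are unmoved. The tool is clear at z 0.147.

```bash
python3 -c "
from h import *
st()
print(workorder.sign_off())"
```

```text
t 11.95 pos [0.4707 0.1981 0.1476] F [0.7 0.7 0.1] w 0.006
toolx yaw 165.8 box -14.2 z [-0.001 -0.001 -1.   ]
the job is handed in; nothing more can be done
None
```

The battery bank is on line. With the shut fingertips I pressed the yellow button, then the green one, and last tipped the white rocker fully over. I handed the job in at about 12 s with the arm clear of everything.

| Control | Last top-camera check | Press force at the stop |
|---|---|---|
| Yellow | cap top at z 0.082 m, fully in | 22 N |
| Green | cap top at z 0.082 m, fully in | 27 N |
| Rocker | slope 0.255 the other way, stripe at about 0.090 m, fully over | 30 N |
| Red | cap top at z 0.090 m, still out | not pressed |

- **Loose things:** the two ring terminals, clamp and pack looked unmoved in the last close-up pictures of the box. I did not re-check the jar, torch and mirror there, but the arm only crossed the jar's side at about 0.25 m height and never went near the other two.
- **Disagreements:** the wrist and top cameras differed by about 3 mm in y, so I aimed at the mean. The network did not find the yellow button, so I located the buttons by colour and depth instead.

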